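# Fetch the brass dowel from the guarded carousel for the mould

## Task

The parts carousel stands under a blue wire guard that is open only on the side towards the robot. Turn it by the orange bar knob on top until the brass dowel stands in the middle of that opening, then pick the brass dowel out and stand it upright in the round socket of the white plaster mould half, foot down on the socket's floor, and let go.

Things in the scene. Friction and masses are not known exactly. Their poses are not given: they have to be found in the camera images.
- knob_grip (a point): Centre of the orange bar knob, on the carousel's upright axis, 135 mm above the table. Bar 64 mm long (x axis), 16 mm wide (y), 36 mm high. Carousel turns with it either way, up to 3 rad, light friction (0.06 N m), stays where left. Deck: radius 136 mm, top 24 mm above the table, rim to 36 mm, six 60-degree compartments, walls 18 mm high, fittings about 100 mm from the axis.
- guard: Fixed base disc of the carousel (radius 158 mm, 8 mm thick) with its blue wire guard, on the knob's axis. Origin on the axis at table height, z up. The opening lies around the -x axis, 50 degrees to either side. Wires 6 mm thick, tops 101 mm above the table, cover the rest from 55 to 150 mm off the axis, on posts at 150 mm.
- dowel_mid (a point): Centre, half-way up, of the brass dowel: loose upright pin 45 mm high, z up; shaft 20 mm in diameter, foot 36 mm in diameter and 12 mm high; 0.08 to 0.17 kg. At the start it stands on the deck 38 to 82 degrees to the left or right of the middle of the opening. Not to be taken: a steel dowel of the same shape, a green cone, a black foot.
- socket (a point): Centre of the mouth of the round socket in the fixed mould half, 50 mm above the table: 61 mm in diameter, 16 mm deep, flat floor, upright walls, z up. The mould half is a white plaster slab in a dark green jacket, 174 x 134 x 50 mm; its centre is 30 mm along +x and 15 mm along -y from this point. A similar section with a green pad on top has no socket.
Mind the look-alikes: they are no part of the job. Leave any pink look-alike of the part that bears dowel_mid alone.

How it is judged:
On the way:
1. the brass dowel, still standing on the carousel's deck, has been turned into the middle of the guard's opening (within 30 mm sideways) (y of dowel_mid in the frame of guard between -0.03 and 0.03 m and x of dowel_mid in the frame of guard between -0.13 and -0.08 m and z of dowel_mid in the frame of guard below 0.057 m and angle between dowel_mid's own z axis and vertical below 0.26 rad), for 0.2 s.
At the end, for the whole second after the job is handed in: The brass dowel stands upright (within 10 degrees), foot down on the floor of the mould half's socket (its centre within 16 mm of the socket's centre, and 0 to 14 mm above the socket's mouth), at rest and released (horizontal distance between dowel_mid and socket below 0.016 m and z of dowel_mid in the frame of socket between 0 and 0.014 m and angle between dowel_mid's own z axis and vertical below 0.17 rad and linear speed of dowel below 0.02 m/s); the robot touches nothing.
It also fails if it takes over 54 s, if anything falls off the work surface, if the arm or the gripper's body presses on something with over 40 N, if the wrist force passes 120 N, or if a joint passes its speed limit or range.

## Robot

A 6-joint arm with a two-finger parallel gripper is mounted at the origin on the work surface. World frame = base frame: x ahead of the robot, y to its left, z up, the work surface at z = 0. Lengths are in m, angles in rad, forces in N, time in s.
With the tool pointing down it reaches from about 0.35 to 0.85 m from the base axis. Payload 8.1 kg.
Tool frame: the origin (TCP) lies between the finger pads; the fingertips stand tips_ahead ahead of it and the grasp point (between the pads) lies 8 mm behind it (tips_ahead is the distance from the TCP to the fingertips, in m); z points along the fingers, x is the direction in which the jaws open and shut, and the axes are right-handed (so a half turn about z gives the same grasp; the last joint's range is limited). The gripper opens to 93 mm and grips with 3 to 60 N. Pads are 15 mm wide; open, the fingers measure 128 mm over their backs; the gripper's body (75 mm by 188 mm) begins 65 mm behind the grasp point.
Start: joints at [1.144, 0.13, 1.488, -0, 1.523, -0.085], TCP at [0.201, 0.565, 0.23] pointing down, gripper open.
Joint ranges: [-2.96, 2.96], [-0.89, 2.26], [0.02, 2.5], [-1.34, 4.48], [0, 2.73], [-2.66, 2.66]. Speed limits (rad/s): [2.39, 2.39, 2.79, 3.14, 3.14, 3.14].

## Interface

Orientations are given as a rotation vector (axis times angle).
In Python, from plant import * gives the robot as it stands.
- The arm moves only by the tool play_rows, never from a script. Its argument "increments" is a list that holds one entry, the list of rows, each a list of 4 numbers: the shift along the tool's x, y, z in cm, then the turn about the tool's z in rad. A call has 1 to 5 rows; each row is the pose to reach, as a shift and turn from the pose measured when the call began, along the tool's axes at that moment; what a row does not reach only later rows make up. A row lasts 1/10 s, in which the tool goes at most 50 mm and 8.59 degrees, less where a joint would pass 70% of its speed; a pose out of reach is approached as far as the arm can. A call with a gripper value outside its range is refused whole. "jaw" is the finger opening in cm, from 0 to 9.3, set as the call begins (left out, the last holds). The fingers move at their own pace and stop on an object; "squeeze" is the grip in N (left out, the last holds). Time passes only in rows, so rows that repeat a pose let the fingers close. It gives the time, the measured TCP pose, the force and the opening at its end, in the units of the state.
- read_state(): the state, without advancing time (a new reading comes with each control period).
- read_camera(name): name is "scene" or "side" or "wrist"; returns (picture, depth): 420x560x3 uint8, blue, green, red; 420x560 float32, m along the optical axis (not along the pixel's ray), 0 where there is no reading.
- camera_params(name): a dict with "K" (3x3 intrinsics, pixels), "k1" (the pictures are not rectified: a ray, as slopes to the right and down, at radius r is drawn at 1 + k1 r^2 times it, then the intrinsics apply), "eye" and "orientation" of the camera in the world. Camera axes: x right, y up, looking along -z (the intrinsics and any distortion apply to the point x, -y, -z); pixel columns grow to the right and rows downward; lengths in m; the calibration is good to about 2 mm. A picture is of the moment at which its call begins: read the wrist's pose just before it. camera_params takes no time and is no camera call; for the wrist camera it gives the pose at the moment of the call.
- close_job(): hands the job in, once; it reports no verdict.
The state is a dict: "t": time; "q": joint angles; "dq": joint speeds; "joint_torque": joint torques, N m; "tool_pos": TCP position; "orientation": TCP orientation; "force": force on the tool from outside, world axes, zero at the start; "wrist_torque": the same for the moment, N m; "opening": finger opening in m.
Only numpy, scipy, OpenCV 4.12 (cv2) and the standard library are available. Lean on these libraries where they do the work, as an engineer would, in place of code of your own. Each camera call takes 0.05 s, during which the arm holds its last target.

## Working session

There is one attempt and no reset: what is moved stays moved. The work goes in short steps, Python scripts to look and compute and a tool call to move; the robot and the scene stay as the last step left them, time stands still between calls to the robot, and variables do not carry over. Pictures are saved under pics/ and viewed, and the job is handed in when it is done.

Besides the shell and the picture viewer there is one more tool, called by a JSON object that holds its "api" and its "payload", one argument or row to a line. play_rows: Moves the arm, as the interface text tells. Its arguments: {"type":"object","properties":{"increments":{"type":"array"},"jaw":{"type":"number"},"squeeze":{"type":"number"}},"required":["increments"]}

```bash
ls; mkdir -p pics; cat > h.py <<'E'
from plant import *
import numpy as np, cv2
from scipy.spatial.transform import Rotation as R
def Rm(o):
    o=np.array(o,float)
    return o if o.shape==(3,3) else (R.from_quat(o).as_matrix() if o.size==4 else R.from_rotvec(o).as_matrix())
def ray(p,u,v):
    K=np.array(p["K"]);d=np.array([(u-K[0,2])/K[0,0],(v-K[1,2])/K[1,1]])
    s=d.copy()
    for _ in range(20): s=d/(1+p["k1"]*(s@s))
    return np.array(p["eye"]),Rm(p["orientation"])@np.array([s[0],-s[1],-1])
def onplane(p,u,v,z):
    e,d=ray(p,u,v); return e+d*(z-e[2])/d[2]
def depthpt(p,u,v,dep):
    e,d=ray(p,u,v); return e+d*dep
E
python3 - <<'E'
from h import *
print(read_state())
for n in("scene","side","wrist"):
    p=camera_params(n); print(n,p)
    im,d=read_camera(n); cv2.imwrite(f"pics/{n}0.png",im); np.save(f"pics/{n}0.npy",d); np.save(f"pics/{n}0_p.npy",p,allow_pickle=True)
E
```

```text
pics
{'t': 0.0, 'q': array([ 1.14361551e+00,  1.31167684e-01,  1.48924047e+00,  2.59746472e-05,
        1.52299561e+00, -8.54024164e-02]), 'dq': array([ 0.0014421 , -0.00029517,  0.00054148,  0.00071066,  0.00033978,
       -0.00049437]), 'joint_torque': array([ 2.43518080e-04, -5.59832203e+01, -4.91770363e+01,  7.70290266e-02,
        3.50623915e-02, -1.58182311e-04]), 'tool_pos': array([0.20084764, 0.5648195 , 0.22860484]), 'orientation': array([ 2.56613090e+00,  1.81079210e+00, -2.47574503e-03]), 'force': array([-0.36471158,  0.23473103,  0.45885748]), 'wrist_torque': array([0.06192204, 0.04769449, 0.01558832]), 'opening': 0.09302434024759644}
scene {'K': array([[443.85152254,   0.        , 272.5867127 ],
       [  0.        , 443.85152254, 209.13325499],
       [  0.        ,   0.        ,   1.        ]]), 'k1': -0.04861847643602222, 'eye': array([ 0.99529055, -0.3401933 ,  0.89023009]), 'orientation': array([0.58895127, 0.26695575, 0.86795842])}
side {'K': array([[546.2755457 ,   0.        , 282.05798152],
       [  0.        , 546.2755457 , 206.64686612],
       [  0.        ,   0.        ,   1.        ]]), 'k1': -0.16561306732104877, 'eye': array([ 0.46129307, -0.87898457,  0.77454063]), 'orientation': array([ 0.96188842, -0.0478222 , -0.11411792])}
wrist {'K': array([[337.93126897,   0.        , 283.05501398],
       [  0.        , 337.93126897, 208.05949988],
       [  0.        ,   0.        ,   1.        ]]), 'k1': -0.03190248215492976, 'eye': array([0.12702483, 0.5907889 , 0.38337572]), 'orientation': array([-0.25010355, -0.17384193,  1.22229343])}
```

View pics/scene0.png

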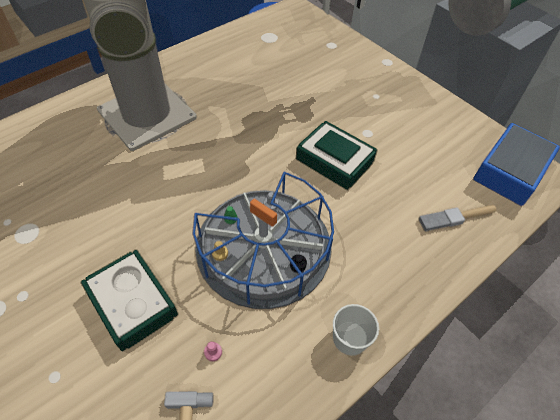

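View pics/side0.png

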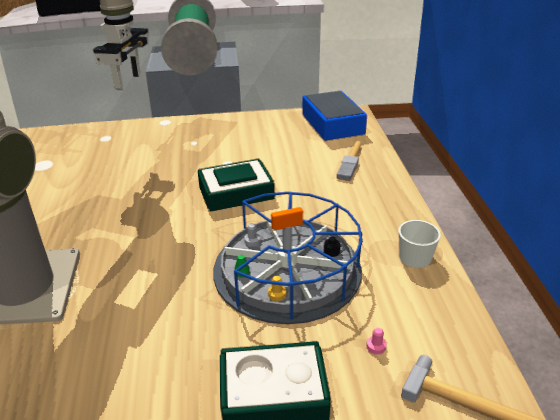

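View pics/wrist0.png

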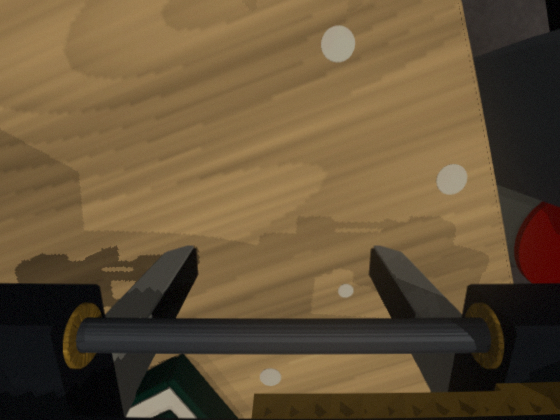

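The scene view shows the orange knob at (263,212), the brass dowel at about (220,252) and the socket at about (126,278). In the side view they are at (287,218), (277,290) and (254,368). The pink look-alike is at (212,350) in the scene view.

```bash
cat > m.py <<'E'
from h import *
def L(n):
    return cv2.imread(f"pics/{n}0.png"),np.load(f"pics/{n}0.npy"),np.load(f"pics/{n}0_p.npy",allow_pickle=True).item()
def blob(im,lo,hi,box=None,verb=True):
    h=cv2.cvtColor(im,cv2.COLOR_BGR2HSV); m=cv2.inRange(h,np.array(lo),np.array(hi))
    if box: 
        mm=np.zeros_like(m);x0,y0,x1,y1=box;mm[y0:y1,x0:x1]=m[y0:y1,x0:x1];m=mm
    return m
E
python3 - <<'E'
from m import *
boxes={"scene":dict(k=(240,190,290,230),b=(200,235,240,270),s=(80,250,180,350),rad=0),"side":dict(k=(265,200,310,235),b=(260,270,295,305),s=(210,335,330,420))}
for n in("scene","side"):
    im,d,p=L(n); b=boxes[n]
    m=blob(im,(4,180,120),(14,255,255),b["k"]); ys,xs=np.nonzero(m)
    print(n,"knob px",len(xs),xs.mean(),ys.mean())
    P=np.array([depthpt(p,x,y,d[y,x]) for x,y in zip(xs,ys)])
    top=P[P[:,2]>P[:,2].max()-0.006]; print(" z",P[:,2].min(),P[:,2].max(),"top mean",top.mean(0), "ext",np.ptp(top[:,:2],axis=0))
    c=top[:,:2]-top[:,:2].mean(0); w,v=np.linalg.eigh(c.T@c); print(" dir",v[:,1],np.ptp(c@v[:,1]),np.ptp(c@v[:,0]), np.degrees(np.arctan2(v[1,1],v[0,1])), (np.ptp(c@v[:,1])))
    m=blob(im,(17,130,90),(28,255,255),b["b"]); ys,xs=np.nonzero(m)
    print(" brass px",len(xs),xs.mean(),ys.mean())
    P=np.array([depthpt(p,x,y,d[y,x]) for x,y in zip(xs,ys)]);P=P[(P[:,2]>.02)&(P[:,2]<.08)]
    print("  mean",np.median(P,0),"z",P[:,2].min(),P[:,2].max()); t=P[P[:,2]>.062]; print("  top",t.mean(0),len(t))
    cv2.imwrite(f"pics/crop_{n}.png",cv2.resize(im[180:320,170:350] if n=="scene" else im[180:320,200:380],None,fx=4,fy=4,interpolation=cv2.INTER_CUBIC))
    x0,y0,x1,y1=b["s"]; cv2.imwrite(f"pics/mould_{n}.png",cv2.resize(im[y0:y1,x0:x1],None,fx=5,fy=5,interpolation=cv2.INTER_CUBIC))
E
```

```text
scene knob px 14 264.92857142857144 212.35714285714286
 z 0.12427062665978117 0.15341129150796584 top mean [ 0.58331825 -0.01360667  0.15105835] ext [0.0561044 0.0228976]
 dir [-0.93818967 -0.34612158] 0.05915511854971536 0.011717464951805256 -159.74972368767757 0.05915511854971536
 brass px 38 220.57894736842104 252.3421052631579
  mean [ 0.54723471 -0.11232456  0.0469266 ] z 0.029325675535752604 0.06598185279144153
  top [ 0.54375624 -0.11515753  0.06490776] 2
side knob px 449 286.89309576837417 219.61692650334075
 z 0.041518203182681956 0.7745406308090802 top mean [ 0.46129307 -0.87898457  0.77454063] ext [0. 0.]
 dir [0. 1.] 0.0 0.0 90.0 0.0
 brass px 287 276.6864111498258 290.3867595818815
  mean [ 0.53456622 -0.11507013  0.03776201] z 0.023756104254902155 0.07195748305385652
  top [ 0.53545773 -0.10795534  0.06849177] 39
```

```bash
python3 - <<'E'
import cv2,numpy as np
a=cv2.imread("pics/crop_scene.png");b=cv2.imread("pics/mould_scene.png");c=cv2.imread("pics/mould_side.png");d=cv2.imread("pics/crop_side.png")
f=lambda i:cv2.resize(i,(400,300))
cv2.imwrite("pics/mont.png",np.vstack([np.hstack([f(a),f(d)]),np.hstack([f(b),f(c)])]))
E
```

```text
(no output)
```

View pics/mont.png

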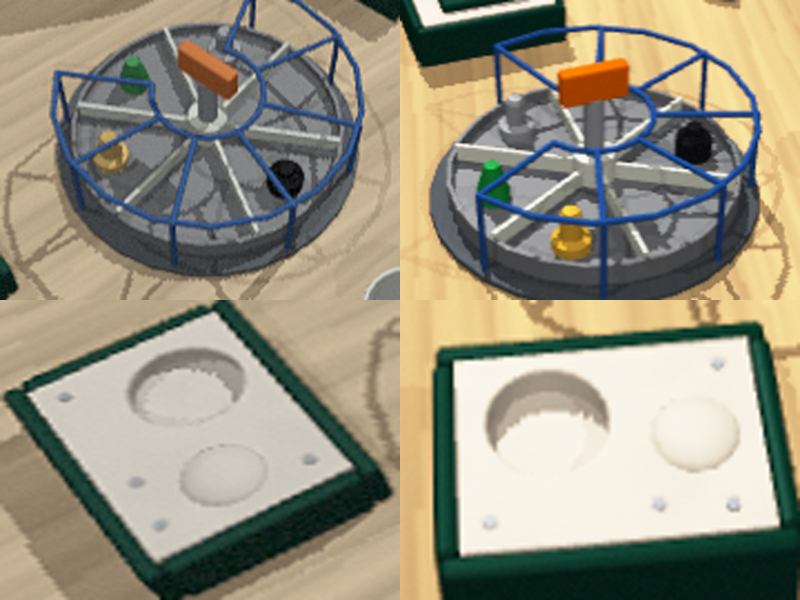

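Crops: the opening faces the robot. The brass dowel is one compartment past the guard's right-hand end wire, and the steel dowel is on the other side. The socket is the dark-rimmed round recess, beside a dome that has no hole. Next I'll measure these precisely.

```bash
cat > meas.py <<'E'
from m import *
from scipy.optimize import least_squares
for n in("scene","side"):
    im,d,p=L(n); print(n)
    h=cv2.cvtColor(im,cv2.COLOR_BGR2HSV)
    # knob
    m=cv2.inRange(h,np.array((3,150,80)),np.array((16,255,255))); bx=(240,190,290,230) if n=="scene" else (265,200,310,235)
    z=np.zeros_like(m);z[bx[1]:bx[3],bx[0]:bx[2]]=m[bx[1]:bx[3],bx[0]:bx[2]]
    ys,xs=np.nonzero(z&((d>0)*255).astype(np.uint8)); P=np.array([depthpt(p,x,y,d[y,x]) for x,y in zip(xs,ys)])
    P=P[(P[:,2]>.11)&(P[:,2]<.165)]
    rect=cv2.minAreaRect(P[:,:2].astype(np.float32)*1000); print(" knob n",len(P),"mean",P.mean(0),"zmax",P[:,2].max(),"rect",rect)
    # blue
    m=cv2.inRange(h,np.array((100,110,40)),np.array((125,255,255)))
    bx=(180,160,350,310) if n=="scene" else (205,180,375,330)
    z=np.zeros_like(m);z[bx[1]:bx[3],bx[0]:bx[2]]=m[bx[1]:bx[3],bx[0]:bx[2]]
    ys,xs=np.nonzero(z); Q=np.array([onplane(p,x,y,.098) for x,y in zip(xs,ys)])
    D=np.array([depthpt(p,x,y,d[y,x]) for x,y in zip(xs,ys)])
    ok=(abs(D[:,2]-.098)<.012)&(d[ys,xs]>0); Q=Q[ok]
    # center guess from knob
    c=P[:,:2].mean(0); 
    for it in range(15):
        r=np.hypot(*(Q[:,:2]-c).T); s=Q[(abs(r-.150)<.015)]
        i=Q[abs(r-.055)<.012]
        f=lambda v:np.r_[np.hypot(s[:,0]-v[0],s[:,1]-v[1])-v[2],np.hypot(i[:,0]-v[0],i[:,1]-v[1])-v[3]]
        v=least_squares(f,[*c,.148,.055],loss="soft_l1",f_scale=.003).x; c=v[:2]
    print(" guard centre",v,len(s),len(i))
    a=np.degrees(np.arctan2(s[:,1]-c[1],s[:,0]-c[0]))%360; a.sort()
    g=np.diff(np.r_[a,a[0]+360]);k=g.argsort()[::-1][:3]; print(" gaps",[(a[j],a[j]+g[j],a[j]+g[j]/2) for j in k])
    # brass: lines at top
    m=cv2.inRange(h,np.array((16,120,70)),np.array((30,255,255)));bx=(200,235,240,270) if n=="scene" else (260,270,295,305)
    z=np.zeros_like(m);z[bx[1]:bx[3],bx[0]:bx[2]]=m[bx[1]:bx[3],bx[0]:bx[2]]
    nl,lab,st,ce=cv2.connectedComponentsWithStats(z); k=1+st[1:,4].argmax(); ys,xs=np.nonzero(lab==k)
    print(" brass",st[k],ce[k],"midplane pt",onplane(p,*ce[k],.043))
    # socket: shadowed crescent edges -> mouth ellipse
E
python3 meas.py
```

```text
scene
 knob n 383 mean [ 0.57541937 -0.01467877  0.14368958] zmax 0.15506869029167913 rect ((571.8643798828125, -12.196622848510742), (63.848445892333984, 17.521221160888672), 12.57419204711914)
 guard centre [ 0.57054148 -0.01127999  0.14810366  0.05543963] 707 291
 gaps [(np.float64(123.52536220070142), np.float64(221.98173032455233), np.float64(172.75354626262688)), (np.float64(119.54940424688866), np.float64(120.79523505622336), np.float64(120.17231965155601)), (np.float64(228.4267406619035), np.float64(229.44147276973914), np.float64(228.93410671582131))]
 brass [212 247  16  13 106] [220.02830189 253.70754717] midplane pt [ 0.54824625 -0.11385141  0.043     ]
side
 knob n 556 mean [ 0.56747584 -0.0148601   0.14055983] zmax 0.156721264113326 rect ((567.5995483398438, -10.047779083251953), (62.998863220214844, 21.517337799072266), 14.16495132446289)
 guard centre [ 0.56782398 -0.00798828  0.14837306  0.05582647] 842 250
 gaps [(np.float64(127.25682193695741), np.float64(221.5580939880312), np.float64(174.4074579624943)), (np.float64(356.3837289495423), np.float64(357.6746939969354), np.float64(357.02921147323883)), (np.float64(5.818640559766334), np.float64(7.097160189187161), np.float64(6.457900374476747))]
 brass [268 285  18  16 251] [276.72908367 292.5059761 ] midplane pt [ 0.5340388  -0.11989804  0.043     ]
```

```bash
cat >> h.py <<'E'
def yaw(s=None):
    s=s or read_state(); x=Rm(s["orientation"])[:,0]; return np.degrees(np.arctan2(x[1],x[0]))
def go(pos,yawd):
    s=read_state(); M=Rm(s["orientation"]); d=M.T@(np.array(pos)-s["tool_pos"])*100
    t=-np.radians((yawd-yaw(s)+180)%360-180)
    print("t",s["t"],"pos",s["tool_pos"].round(4),"yaw",round(yaw(s),1),"zaxis",M[:,2].round(3),"open",s["opening"],"F",s["force"].round(1),"q6",s["q"][5].round(2))
    print(" increment cm",d.round(2),"turn",round(t,3),"rows>=",max(np.linalg.norm(d)/5,abs(t)/.15).round(1))
E
python3 - <<'E'
from m import *
import plant
print([k for k in dir(plant) if not k.startswith("_")], getattr(plant,"tips_ahead",None))
for n,bx,c0 in(("scene",(80,250,180,350),(126.6,279)),("side",(210,335,330,420),(254,369.6))):
    im,d,p=L(n); print(n,"socket by eye",onplane(p,*c0,.05))
    x0,y0,x1,y1=bx
    pts=[]
    for y in range(y0,y1):
        for x in range(x0,x1):
            if d[y,x]>0:
                P=depthpt(p,x,y,d[y,x])
                if np.hypot(x-c0[0],y-c0[1])<24 and P[2]<.046: pts.append((x,y))
    pts=np.array(pts,np.float32); Q=np.array([onplane(p,x,y,.05) for x,y in pts]); 
    c,r=cv2.minEnclosingCircle((Q[:,:2]*1000).astype(np.float32)); print(" depth hole circle",c,r,len(pts))
    # slab centre/orientation: white mask
    h=cv2.cvtColor(im,cv2.COLOR_BGR2HSV); m=cv2.inRange(h,np.array((0,0,120)),np.array((40,60,255)))
    z=np.zeros_like(m);z[y0:y1,x0:x1]=m[y0:y1,x0:x1]; ct=max(cv2.findContours(z,0,2)[0],key=cv2.contourArea)[:,0]
    Q=np.array([onplane(p,x,y,.05) for x,y in ct]);rect=cv2.minAreaRect((Q[:,:2]*1000).astype(np.float32)); print(" slab",rect)
go([.5695,-.010,.23],103)
E
```

```text
['IKError', 'camera_params', 'close_job', 'read_camera', 'read_state', 'tips_ahead'] 0.011
scene socket by eye [ 0.48085424 -0.30499529  0.05      ]
 depth hole circle (475.3616638183594, -304.25836181640625) 55.40373992919922 596
 slab ((508.63916015625, -321.0088195800781), (110.78024291992188, 151.54067993164062), 88.69849395751953)
side socket by eye [ 0.47597185 -0.30436891  0.05      ]
 depth hole circle (474.34625244140625, -293.23773193359375) 40.37898254394531 812
 slab ((505.2280578613281, -318.5959777832031), (112.64624786376953, 151.40573120117188), 88.85871124267578)
t 0.15 pos [0.2009 0.5649 0.2288] yaw 70.4 zaxis [-0.001 -0.001 -1.   ] open 0.0928381324821488 F [-0.3 -0.6  0.1] q6 -0.09
 increment cm [-41.81  54.    -0.06] turn -0.569 rows>= 13.7
```

{"api": "play_rows", "payload": {
  "increments": [
    [[-3,3.9,0,-0.1],[-6,7.8,0,-0.2],[-9,11.7,0,-0.3],[-12,15.6,0,-0.4],[-15,19.5,0,-0.5]]
  ],
  "jaw": 5,
  "squeeze": 12
}}

```text
t: 0.65
tool_pos: [0.3349, 0.3565, 0.2288]
orientation: [2.033, 2.394, -0.002]
force: [1.7, 0.0, -0.3]
opening: 0.0575
```

```bash
python3 -c "
from h import *
go([.5695,-.010,.23],103)"
```

```text
t 0.65 pos [0.3349 0.3565 0.2288] yaw 99.3 zaxis [-0.001 -0.001 -1.   ] open 0.05747111791978176 F [ 1.7  0.  -0.3] q6 -1.02
 increment cm [-39.96  17.21  -0.08] turn -0.064 rows>= 8.7
```

{"api": "play_rows", "payload": {
  "increments": [
    [[-4.5,1.9,0,-0.02],[-9,3.9,0,-0.04],[-13.5,5.8,0,-0.06],[-18,7.7,0,-0.06],[-22.5,9.7,0,-0.06]]
  ]
}}

```text
t: 1.15
tool_pos: [0.4676, 0.1483, 0.229]
orientation: [1.96, 2.454, -0.002]
force: [0.0, 0.3, -0.3]
opening: 0.05
```

```bash
python3 -c "
from h import *
go([.5695,-.010,.23],103)"
```

```text
t 1.15 pos [0.4676 0.1483 0.229 ] yaw 102.8 zaxis [-0.    -0.001 -1.   ] open 0.05000267920119437 F [ 0.   0.3 -0.3] q6 -1.59
 increment cm [-17.69   6.44  -0.09] turn -0.004 rows>= 3.8
```

{"api": "play_rows", "payload": {
  "increments": [
    [[-4.5,1.6,0,0],[-9,3.3,0,0],[-13.5,5,0,0],[-17.7,6.4,0,0],[-17.7,6.4,0,0]]
  ]
}}

```text
t: 1.65
tool_pos: [0.5705, -0.015, 0.2282]
orientation: [1.966, 2.449, -0.005]
force: [-0.8, 0.7, 0.5]
opening: 0.0498
```

```bash
python3 -c "
from h import *
go([.5695,-.010,.136],103)
p=camera_params('wrist');im,d=read_camera('wrist');cv2.imwrite('pics/w1.png',im);np.save('pics/w1.npy',d);np.save('pics/w1_p.npy',p,allow_pickle=True)"
```

```text
t 1.65 pos [ 0.5705 -0.015   0.2282] yaw 102.5 zaxis [-0.001 -0.003 -1.   ] open 0.04981797451532858 F [-0.8  0.7  0.5] q6 -1.9
 increment cm [0.53 0.03 9.22] turn -0.009 rows>= 1.8
```

View pics/w1.png

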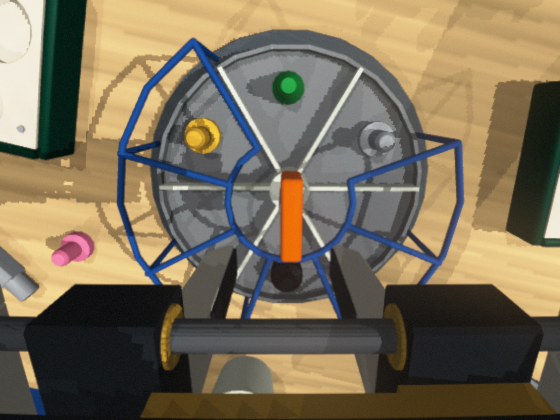

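The wrist view shows the whole carousel: knob bar at (291,217), vertical in the image and centred between the fingers, brass at (202,136), and guard opening ends at (193,42) and (460,142). The measurements from this view come next.

```bash
cat > m2.py <<'E'
from h import *
im=cv2.imread('pics/w1.png');d=np.load('pics/w1.npy');p=np.load('pics/w1_p.npy',allow_pickle=True).item()
h=cv2.cvtColor(im,cv2.COLOR_BGR2HSV)
m=cv2.inRange(h,np.array((3,150,180)),np.array((16,255,255)));ct=max(cv2.findContours(m,0,2)[0],key=cv2.contourArea)[:,0]
Q=np.array([onplane(p,*c,.153) for c in ct]);print("knob",cv2.minAreaRect((Q[:,:2]*1000).astype(np.float32)))
A=onplane(p,193,42,.098)[:2];B=onplane(p,460,142,.098)[:2]
Ai=onplane(p,256,150,.098)[:2];Bi=onplane(p,351,180,.098)[:2]
c=np.array([.5695,-.010])
for n,P in zip("A B Ai Bi".split(),(A,B,Ai,Bi)): print(n,P,np.hypot(*(P-c)),np.degrees(np.arctan2(*(P-c)[::-1]))%360)
for nm,uv,z in(("brass foot",(202,136),.036),("brass top",(199,134),.069),("brass 203",(204,137),.069)): 
    P=onplane(p,*uv,z)[:2];print(nm,P,np.hypot(*(P-c)),np.degrees(np.arctan2(*(P-c)[::-1]))%360)
m=cv2.inRange(h,np.array((16,120,70)),np.array((30,255,255)));z=np.zeros_like(m);z[110:165,175:230]=m[110:165,175:230];ct=max(cv2.findContours(z,0,2)[0],key=cv2.contourArea);print("brass enc",cv2.minEnclosingCircle(ct), onplane(p,*cv2.minEnclosingCircle(ct)[0],.036))
cv2.imwrite('pics/br.png',cv2.resize(im[100:170,165:240],None,fx=6,fy=6,interpolation=cv2.INTER_CUBIC))
E
python3 m2.py
```

```text
knob ((568.0654907226562, -9.880942344665527), (61.94255447387695, 14.164400100708008), 12.549874305725098)
A [ 0.45968856 -0.11234497] 0.15011011235501165 222.98440641088064
B [0.48661978 0.11716727] 0.15179145491175738 123.09396793796017
Ai [ 0.53087432 -0.04806714] 0.0542314519786405 224.582729647015
Bi [0.53809086 0.0365316 ] 0.05614021427768761 124.01961335814904
brass foot [ 0.53694036 -0.10763288] 0.10291894713999844 251.5569482826197
brass top [ 0.53167321 -0.1034258 ] 0.10079309120933558 247.95766739317037
brass 203 [ 0.53335476 -0.09852347] 0.09561842238865918 247.7891934087527
brass enc ((202.21951293945312, 134.89024353027344), 18.500244140625) [ 0.53580144 -0.10758703  0.036     ]
```

View pics/br.png

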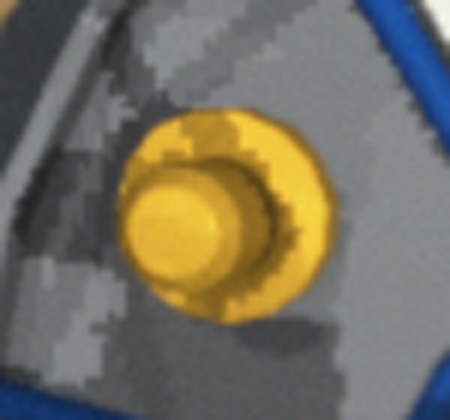

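{"api": "play_rows", "payload": {
  "increments": [
    [[0.5,0,3,0],[0.5,0.1,6,0],[0.5,0.1,9,0],[0.5,0.1,9.3,0],[0.5,0.1,9.3,0]]
  ]
}}

```text
t: 2.2
tool_pos: [0.5682, -0.0067, 0.1348]
orientation: [-1.962, -2.45, 0.005]
force: [-0.1, 0.2, 0.4]
opening: 0.0501
```

```bash
python3 -c "
from h import *
go([.569,-.010,.136],102.5)"
```

```text
t 2.2 pos [ 0.5682 -0.0067  0.1348] yaw 102.6 zaxis [-0.004 -0.001 -1.   ] open 0.05005272357417189 F [-0.1  0.2  0.4] q6 -1.89
 increment cm [-0.34  0.01 -0.12] turn 0.002 rows>= 0.1
```

{"api": "play_rows", "payload": {
  "increments": [
    [[-0.3,0,0,0],[-0.3,0,0,0],[-0.3,0,0,0]]
  ]
}}

```text
t: 2.5
tool_pos: [0.5699, -0.0098, 0.1365]
orientation: [-1.964, -2.451, 0.003]
force: [-0.6, -0.3, 0.0]
opening: 0.0499
```

{"api": "play_rows", "payload": {
  "increments": [
    [[0,0,0,0],[0,0,0,0],[0,0,0,0],[0,0,0,0],[0,0,0,0]]
  ],
  "jaw": 1.2
}}

```text
t: 3.0
tool_pos: [0.5697, -0.0095, 0.1364]
orientation: [-1.964, -2.451, 0.003]
force: [0.7, -2.8, 1.0]
opening: 0.0158
```

```bash
python3 -c "
from h import *
go([.569,-.010,.135],102.5-78.5)"
```

```text
t 3.0 pos [ 0.5697 -0.0095  0.1364] yaw 102.6 zaxis [-0.002 -0.001 -1.   ] open 0.015792561977319233 F [ 0.7 -2.8  1. ] q6 -1.9
 increment cm [-0.03 -0.08  0.14] turn 1.372 rows>= 9.1
```

{"api": "play_rows", "payload": {
  "increments": [
    [[0,0,0,0.05],[0,0,0,0.13],[0,0,0,0.23],[0,0,0,0.33],[0,0,0,0.4]]
  ]
}}

```text
t: 3.5
tool_pos: [0.5698, -0.0098, 0.1364]
orientation: [-2.416, -2.008, 0.003]
force: [0.0, -0.6, -0.6]
opening: 0.016
```

{"api": "play_rows", "payload": {
  "increments": [
    [[0,0,0,0.1],[0,0,0,0.2],[0,0,0,0.3],[0,0,0,0.4],[0,0,0,0.47]]
  ]
}}

```text
t: 4.0
tool_pos: [0.5697, -0.01, 0.1364]
orientation: [2.82, 1.384, -0.004]
force: [-1.7, -2.3, 1.3]
opening: 0.0159
```

```bash
python3 -c "
from h import *
go([.569,-.010,.135],102.5-78.5)"
```

```text
t 4.0 pos [ 0.5697 -0.01    0.1364] yaw 52.3 zaxis [-0.002 -0.001 -1.   ] open 0.01589157173995972 F [-1.7 -2.3  1.3] q6 -1.02
 increment cm [-0.04 -0.06  0.14] turn 0.494 rows>= 3.3
```

{"api": "play_rows", "payload": {
  "increments": [
    [[0,0,0,0.12],[0,0,0,0.26],[0,0,0,0.38],[0,0,0,0.47],[0,0,0,0.49]]
  ]
}}

```text
t: 4.5
tool_pos: [0.5694, -0.0102, 0.1364]
orientation: [3.071, 0.655, -0.005]
force: [-2.6, -0.4, 1.7]
opening: 0.0165
```

{"api": "play_rows", "payload": {
  "increments": [
    [[0,0,0,0],[0,0,0,0],[0,0,0,0]]
  ],
  "jaw": 4
}}

```text
t: 4.8
tool_pos: [0.5695, -0.0102, 0.1363]
orientation: [3.071, 0.657, -0.005]
force: [-0.4, 0.6, 0.5]
opening: 0.0352
```

{"api": "play_rows", "payload": {
  "increments": [
    [[0,0,-2,0],[0,0,-5,0],[0,0,-8,0],[0,0,-9.5,0],[0,0,-9.5,0]]
  ]
}}

```text
t: 5.3
tool_pos: [0.5713, -0.0101, 0.2341]
orientation: [3.069, 0.658, 0.003]
force: [-0.6, 0.5, 0.1]
opening: 0.0398
```

```bash
python3 -c "
from h import *
go([.469,.0,.20],83.5)
for n in ('wrist','scene'):
  p=camera_params(n);im,d=read_camera(n);cv2.imwrite(f'pics/{n}2.png',im);np.save(f'pics/{n}2_p.npy',p,allow_pickle=True)"
```

```text
t 5.3 pos [ 0.5713 -0.0101  0.2341] yaw 24.2 zaxis [ 0.002 -0.002 -1.   ] open 0.03977522002880728 F [-0.6  0.5  0.1] q6 -0.53
 increment cm [-8.92 -5.12  3.38] turn -1.035 rows>= 6.9
```

View pics/wrist2.png

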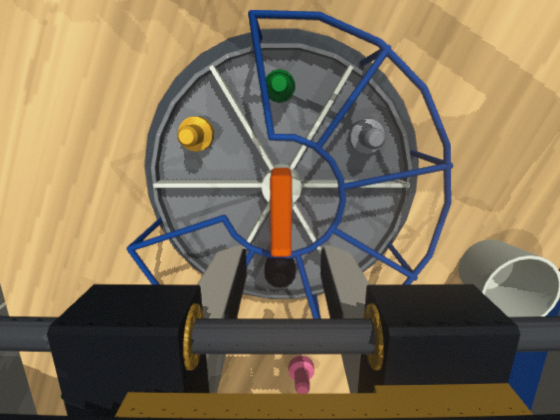

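View pics/scene2.png

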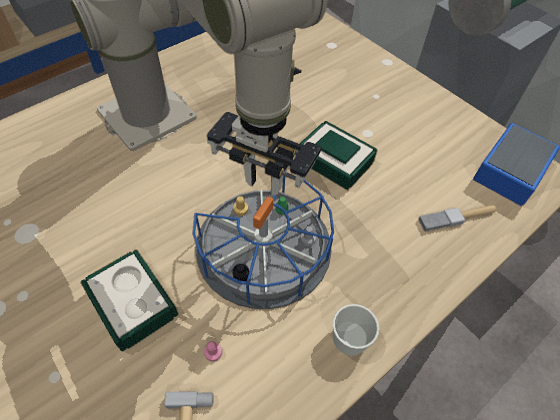

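The brass dowel, at (195,134) in the wrist view, now stands in the opening. Measuring where it is.

```bash
python3 - <<'E'
from h import *
im=cv2.imread('pics/wrist2.png');p=np.load('pics/wrist2_p.npy',allow_pickle=True).item()
h=cv2.cvtColor(im,cv2.COLOR_BGR2HSV)
m=cv2.inRange(h,np.array((16,120,70)),np.array((30,255,255)));z=np.zeros_like(m);z[105:165,165:225]=m[105:165,165:225]
ct=max(cv2.findContours(z,0,2)[0],key=cv2.contourArea)
c,r=cv2.minEnclosingCircle(ct);print(c,r)
Q=np.array([onplane(p,*q[0],.036)[:2] for q in ct],np.float32)*1000; 
cf,rf=cv2.minEnclosingCircle(Q); print("foot top circle",cf,rf)
cv2.imwrite('pics/br2.png',cv2.resize(im[100:170,160:235],None,fx=6,fy=6,interpolation=cv2.INTER_CUBIC))
G=np.array([.5695,-.010]);a=np.radians(-6.7)
w=np.array(cf)/1000-G; Rz=np.array([[np.cos(a),-np.sin(a)],[np.sin(a),np.cos(a)]]); print("in guard frame",Rz.T@w)
for u,v in((187,137),(186,136),(188,137)):print(onplane(p,u,v,.069))
for n,bx in(("scene",(225,190,255,220)),):
    im=cv2.imread(f'pics/{n}2.png');p=np.load(f'pics/{n}2_p.npy',allow_pickle=True).item();cv2.imwrite('pics/brs.png',cv2.resize(im[185:225,220:265],None,fx=9,fy=9,interpolation=cv2.INTER_CUBIC))
a=cv2.imread('pics/br2.png');b=cv2.imread('pics/brs.png');b=cv2.resize(b,(350,420));cv2.imwrite('pics/mm.png',np.hstack([a,b]))
E
```

```text
(195.0753631591797, 133.50161743164062) 18.247312545776367
foot top circle (466.7751770019531, 1.8518410921096802) 18.879161834716797
in guard frame [-0.10340604 -0.00021408]
[0.46815906 0.00083882 0.069     ]
[0.4669925  0.00132166 0.069     ]
[0.46901357 0.00122077 0.069     ]
```

View pics/mm.png

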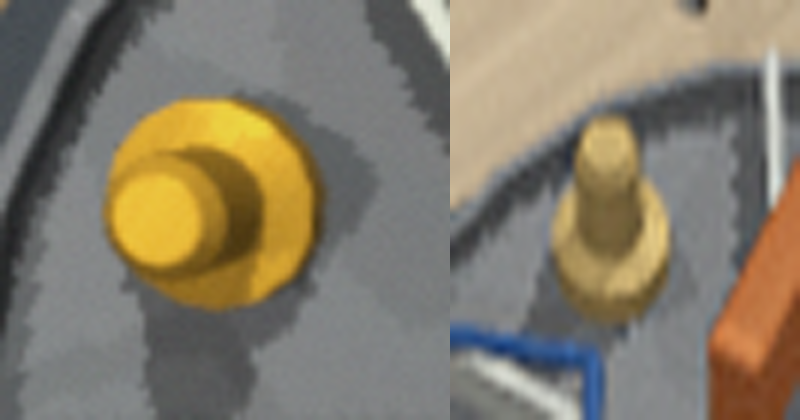

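```bash
python3 -c "
from h import *
go([.467,.0015,.16],83.5)"
```

```text
t 5.4 pos [ 0.5695 -0.01    0.2302] yaw 24.2 zaxis [-0.003 -0.002 -1.   ] open 0.039965622330426366 F [ 0.  -0.8 -0.5] q6 -0.53
 increment cm [-8.85 -5.24  7.06] turn -1.035 rows>= 6.9
```

{"api": "play_rows", "payload": {
  "increments": [
    [[-1.5,-0.9,0.3,-0.13],[-4,-2.4,1,-0.27],[-6.5,-3.8,2,-0.41],[-8,-4.8,3.5,-0.55],[-8.85,-5.25,5,-0.69]]
  ]
}}

```text
t: 5.9
tool_pos: [0.4646, 0.002, 0.1777]
orientation: [-2.661, -1.665, 0.01]
force: [0.4, -0.1, -0.4]
opening: 0.0396
```

```bash
python3 -c "
from h import *
go([.467,.0015,.13],83.5)"
```

```text
t 5.9 pos [0.4646 0.002  0.1777] yaw 64.1 zaxis [-0.007 -0.001 -1.   ] open 0.039577490137155814 F [ 0.4 -0.1 -0.4] q6 -1.22
 increment cm [0.08 0.27 4.77] turn -0.339 rows>= 2.3
```

{"api": "play_rows", "payload": {
  "increments": [
    [[0,0.2,1.5,-0.13],[0.1,0.2,3,-0.26],[0.1,0.2,4.5,-0.34],[0.1,0.2,4.8,-0.34],[0.1,0.2,4.8,-0.34]]
  ]
}}

```text
t: 6.4
tool_pos: [0.465, 0.0021, 0.1278]
orientation: [-2.341, -2.086, 0.013]
force: [0.8, 0.7, 0.7]
opening: 0.04
```

```bash
python3 -c "
from h import *
go([.467,.0015,.054],83.5)
im,d=read_camera('wrist');cv2.imwrite('pics/wrist3.png',im)"
```

```text
t 6.4 pos [0.465  0.0021 0.1278] yaw 83.4 zaxis [-0.01  -0.001 -1.   ] open 0.04003159740321727 F [0.8 0.7 0.7] q6 -1.56
 increment cm [-0.03  0.28  7.38] turn -0.001 rows>= 1.5
```

View pics/wrist3.png

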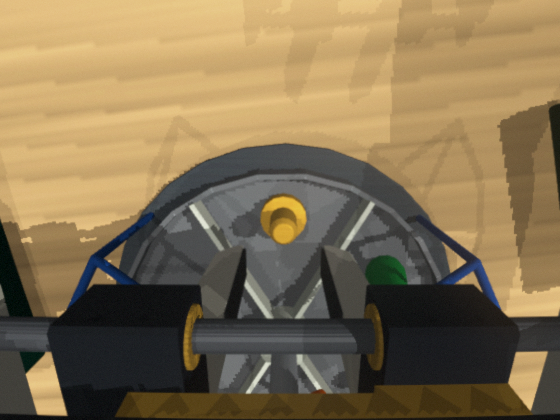

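The dowel is at (284,222), centred between the fingers. Descending.

{"api": "play_rows", "payload": {
  "increments": [
    [[0,0.1,2.5,0],[0,0.2,5,0],[0,0.2,6.5,0],[0,0.2,7.3,0],[0,0.2,7.3,0]]
  ]
}}

```text
t: 6.95
tool_pos: [0.4667, 0.0018, 0.0554]
orientation: [-2.342, -2.085, 0.012]
force: [0.1, -0.8, -0.8]
opening: 0.0399
```

```bash
python3 -c "
from h import *
go([.467,.0015,.054],83.5)"
```

```text
t 6.95 pos [0.4667 0.0018 0.0554] yaw 83.4 zaxis [-0.01  -0.001 -1.   ] open 0.039854282292488004 F [ 0.1 -0.8 -0.8] q6 -1.56
 increment cm [-0.02  0.03  0.14] turn -0.002 rows>= 0.0
```

{"api": "play_rows", "payload": {
  "increments": [
    [[0,0,0.1,0],[0,0,0.1,0],[0,0,0.1,0],[0,0,0.1,0],[0,0,0.1,0]]
  ],
  "jaw": 1.5,
  "squeeze": 20
}}

```text
t: 7.45
tool_pos: [0.4675, 0.0017, 0.0553]
orientation: [-2.343, -2.086, 0.011]
force: [-1.3, -0.8, 5.7]
opening: 0.0195
```

{"api": "play_rows", "payload": {
  "increments": [
    [[0,0,-0.8,0],[0,0,-2.5,0],[0,0,-5.5,0],[0,0,-8.5,0],[0,0,-11.5,0]]
  ]
}}

```text
t: 7.95
tool_pos: [0.4679, 0.0019, 0.1716]
orientation: [-2.342, -2.086, 0.011]
force: [0.4, 0.9, -0.9]
opening: 0.0194
```

```bash
python3 -c "
from h import *
go([.4775,-.3045,.17],90)
im,d=read_camera('wrist');cv2.imwrite('pics/wrist4.png',im)"
```

```text
t 7.95 pos [0.4679 0.0019 0.1716] yaw 83.4 zaxis [-0.009 -0.001 -1.   ] open 0.019443144594572172 F [ 0.4  0.9 -0.9] q6 -1.56
 increment cm [-30.32   4.49   0.17] turn -0.116 rows>= 6.1
```

View pics/wrist4.png

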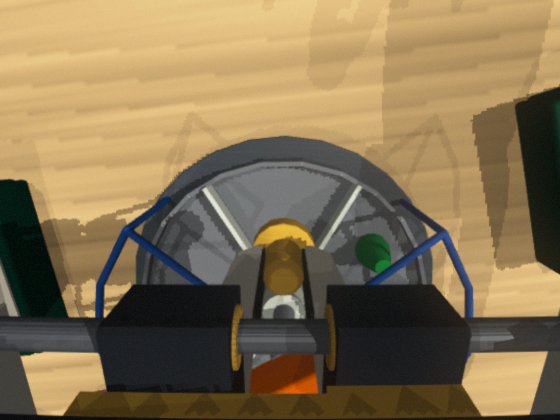

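The dowel is held upright between the pads at about (283,260). Carrying it to the socket.

{"api": "play_rows", "payload": {
  "increments": [
    [[-3,0.4,0,0],[-8,1.2,0,0],[-13,1.9,0,0],[-18,2.6,0,0],[-23,3.3,0,0]]
  ]
}}

```text
t: 8.5
tool_pos: [0.4766, -0.2304, 0.178]
orientation: [2.346, 2.089, -0.003]
force: [1.3, -0.0, -0.5]
opening: 0.0194
```

```bash
python3 -c "
from h import *
go([.4775,-.3045,.14],83.4)"
```

```text
t 8.5 pos [ 0.4766 -0.2304  0.178 ] yaw 83.4 zaxis [-0.001 -0.002 -1.   ] open 0.019418832369441127 F [ 1.3 -0.  -0.5] q6 -2.0
 increment cm [-7.34  0.95  3.81] turn -0.0 rows>= 1.7
```

{"api": "play_rows", "payload": {
  "increments": [
    [[-3,0.4,0.5,0],[-6,0.8,1.5,0],[-7.3,0.95,3,0],[-7.3,0.95,3.8,0],[-7.3,0.95,3.8,0]]
  ]
}}

```text
t: 9.0
tool_pos: [0.4765, -0.303, 0.1384]
orientation: [-2.344, -2.087, 0.003]
force: [0.0, 0.1, -0.6]
opening: 0.0195
```

```bash
python3 -c "
from h import *
go([.4775,-.3045,.09],83.4)
for n in('wrist','scene','side'):
  p=camera_params(n);im,d=read_camera(n);cv2.imwrite(f'pics/{n}5.png',im);np.save(f'pics/{n}5_p.npy',p,allow_pickle=True)
s=cv2.imread('pics/scene5.png')[190:360,60:230];t=cv2.imread('pics/side5.png')[235:405,170:340]
cv2.imwrite('pics/c5.png',np.hstack([cv2.resize(s,(400,400)),cv2.resize(t,(400,400))]))"
```

```text
t 9.0 pos [ 0.4765 -0.303   0.1384] yaw 83.3 zaxis [-0.004  0.001 -1.   ] open 0.019470816007518175 F [ 0.   0.1 -0.6] q6 -2.11
 increment cm [-0.13  0.14  4.84] turn -0.001 rows>= 1.0
```

View pics/wrist5.png

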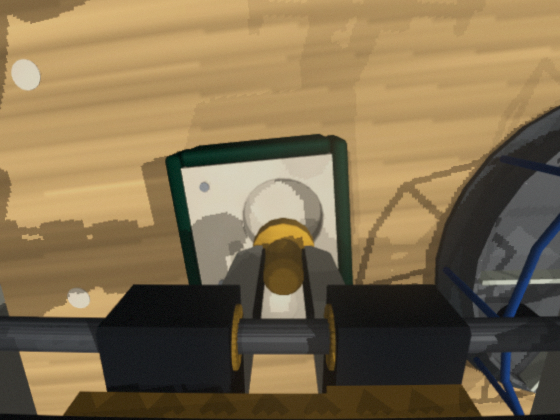

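View pics/c5.png

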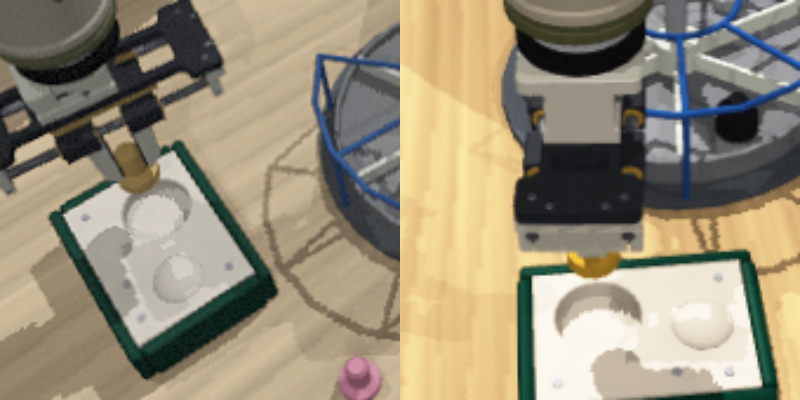

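The wrist view shows the mouth spanning columns 244–321 with its far edge at row 179. That gives a check on the socket's position.

```bash
python3 -c "
from h import *
p=np.load('pics/wrist5_p.npy',allow_pickle=True).item()
a,b,c=[onplane(p,*q,.05) for q in((244,214),(322,214),(282,178))]
print(a,b,c,np.linalg.norm(a-b),(a+b)/2, c+np.array([.0305,0,0]))
p=np.load('pics/scene0_p.npy',allow_pickle=True).item()
"
```

```text
[ 0.47035156 -0.33255495  0.05      ] [ 0.47705962 -0.27414432  0.05      ] [ 0.44626482 -0.30093061  0.05      ] 0.05879455928197721 [ 0.47370559 -0.30334963  0.05      ] [ 0.47676482 -0.30093061  0.05      ]
```

All three views agree to within about 3 mm, at (0.477, -0.3035). Lowering.

{"api": "play_rows", "payload": {
  "increments": [
    [[0,0.05,1.5,0],[0,0.05,3.5,0],[0,0.05,5,0],[0,0.05,5.5,0],[0,0.05,5.5,0]]
  ]
}}

```text
t: 9.65
tool_pos: [0.4778, -0.3026, 0.0846]
orientation: [-2.344, -2.09, 0.003]
force: [-1.4, 1.0, -2.0]
opening: 0.0195
```

```bash
python3 -c "
from h import *
go([.477,-.3035,.0665],83.4)"
```

```text
t 9.65 pos [ 0.4778 -0.3026  0.0846] yaw 83.5 zaxis [-0.002 -0.    -1.   ] open 0.01951548402117825 F [-1.4  1.  -2. ] q6 -2.11
 increment cm [-0.09 -0.07  1.81] turn 0.001 rows>= 0.4
```

{"api": "play_rows", "payload": {
  "increments": [
    [[0,-0.1,0.5,0],[0,-0.1,1.0,0],[0,-0.1,1.5,0],[0,-0.1,1.7,0],[0,-0.1,1.7,0]]
  ]
}}

```text
t: 10.15
tool_pos: [0.4766, -0.3024, 0.0672]
orientation: [-2.343, -2.09, 0.003]
force: [0.1, 0.3, -0.9]
opening: 0.019
```

{"api": "play_rows", "payload": {
  "increments": [
    [[0,0,0.1,0],[0,0,0.2,0],[0,0,0.25,0],[0,0,0.25,0]]
  ]
}}

```text
t: 10.55
tool_pos: [0.4769, -0.3025, 0.0653]
orientation: [-2.344, -2.09, 0.003]
force: [0.0, 1.6, 5.2]
opening: 0.0196
```

```bash
python3 -c "
from h import *
go([.477,-.3035,.0655],83.4)"
```

```text
t 10.55 pos [ 0.4769 -0.3025  0.0653] yaw 83.5 zaxis [-0.002 -0.    -1.   ] open 0.01955032572039558 F [0.  1.6 5.2] q6 -2.11
 increment cm [-0.09  0.02 -0.02] turn 0.001 rows>= 0.0
```

It touched the floor at TCP height 0.0653, with 5 N, which is where I predicted. Releasing.

{"api": "play_rows", "payload": {
  "increments": [
    [[0,0,0,0],[0,0,0,0],[0,0,0,0],[0,0,0,0],[0,0,0,0]]
  ],
  "jaw": 4.5
}}

```text
t: 11.05
tool_pos: [0.4768, -0.3025, 0.0652]
orientation: [-2.344, -2.09, 0.003]
force: [-0.2, -0.1, 0.8]
opening: 0.0449
```

{"api": "play_rows", "payload": {
  "increments": [
    [[0,0,-1,0],[0,0,-3,0],[0,0,-6,0],[0,0,-9,0],[0,0,-12,0]]
  ]
}}

```text
t: 11.55
tool_pos: [0.477, -0.3024, 0.1872]
orientation: [-2.344, -2.091, 0.003]
force: [1.2, 0.7, -0.9]
opening: 0.0453
```

{"api": "play_rows", "payload": {
  "increments": [
    [[1,-3,0,0],[2,-6,0,0],[3,3,0,0],[3,3,0,0],[3,3,0,0]]
  ]
}}

```text
t: 12.05
tool_pos: [0.5128, -0.2751, 0.187]
orientation: [-2.343, -2.093, 0.001]
force: [0.1, 0.3, -0.4]
opening: 0.0449
```

```bash
python3 -c "
from h import *
go([.477,-.3035,.0655],83.4)
for n in('wrist','scene','side'):
  p=camera_params(n);im,d=read_camera(n);cv2.imwrite(f'pics/{n}6.png',im);np.save(f'pics/{n}6_p.npy',p,allow_pickle=True)
s=cv2.imread('pics/scene6.png')[210:360,60:210];t=cv2.imread('pics/side6.png')[285:405,200:340]
cv2.imwrite('pics/c6.png',np.hstack([cv2.resize(s,(400,400)),cv2.resize(t,(400,343)) if 0 else cv2.resize(t,(400,400))]))"
```

```text
t 12.05 pos [ 0.5128 -0.2751  0.187 ] yaw 83.5 zaxis [-0.001 -0.    -1.   ] open 0.04490206023095382 F [ 0.1  0.3 -0.4] q6 -2.04
 increment cm [-3.22 -3.23 12.15] turn 0.003 rows>= 2.6
```

View pics/wrist6.png

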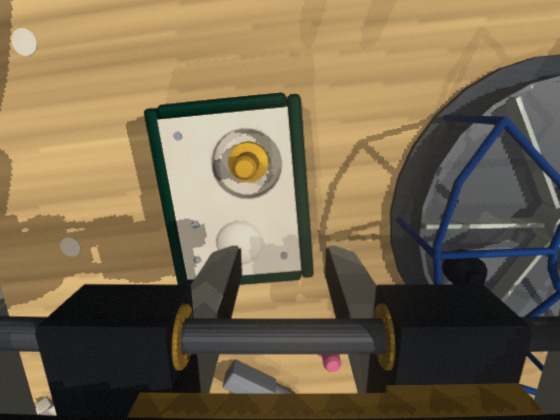

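View pics/c6.png

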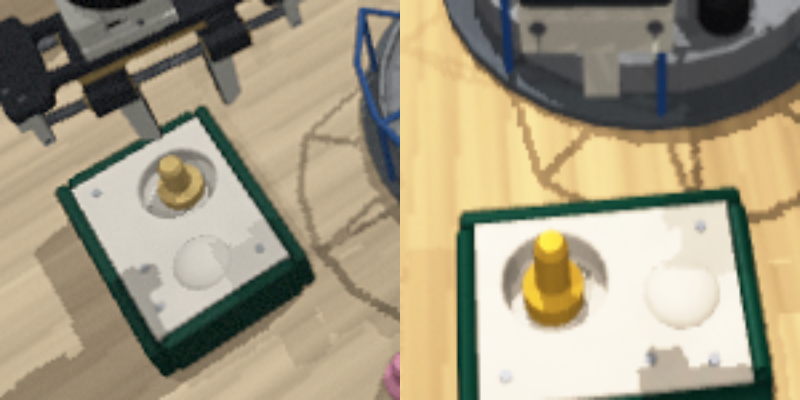

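The dowel stands upright in the socket. In the wrist view its foot is at about (249,162) and the mouth centre at about (247,162), roughly 2 mm apart. The gripper is clear.

```bash
python3 -c "
from h import *
p=np.load('pics/wrist6_p.npy',allow_pickle=True).item()
print(onplane(p,249,162,.046),onplane(p,247,162,.05)); s=read_state(); print(s['t'],s['dq'].round(3))
print(close_job())"
```

```text
[ 0.47580538 -0.30177526  0.046     ] [ 0.47505917 -0.30302552  0.05      ]
12.2 [-0.013 -0.015  0.013 -0.001 -0.004  0.002]
the job is handed in; nothing more can be done
None
```

The brass dowel now stands upright and released in the mould half's socket, and the job was handed in at 12.2 s. I turned the carousel about 78° by the orange knob until the dowel stood in the guard's opening. Then I gripped the dowel by its shaft, lowered it until its foot touched the socket floor, let go and backed off.

Last checks:
- **In the opening:** in the guard's frame the dowel stood at about x = -0.103, y = 0.000 m, upright on the deck.
- **Contact with the socket floor:** it touched at TCP height 0.065 m, as predicted, with about 5 N.
- **In the socket:** after release, the wrist camera put the foot centre about 1.5 mm from the mouth centre. The three camera views of the socket agreed to about 3 mm, against the 16 mm allowed. The scene and side views also show the dowel upright with its foot down.
- **Robot clear:** the gripper was clear of everything and the force reading was near zero. Joint speeds read up to 0.015 rad/s at hand-in.

No check failed. The look-alikes were not touched.

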